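# Release the captive screw and draw the board out of the test jig

### The job

Take the circuit board out for access: pull the orange knob of the jig's captive screw gently up against its spring until you feel the thread catch (never yank it against the catch), turn it anticlockwise all the way until the screw is fully backed out and stays up by itself, then draw the white board carrier fully out by its red tab and let go. The board must stay in its pocket and the other things on the bench stay where they are.

Things in the scene. Friction and masses are not known exactly. Their poses are not given: they have to be found in the camera images.
- jig: Grey test jig, fixed to the bench. Origin: centre of its underside, on the bench; x runs from the red tab's end (-x, robot side) to the far end, z up. Base 170 x 140 mm; side rails 37 mm high; grey bridge over x = -25 to +85 mm, top at 45 mm; on it at x = 20, y = 0 a black boss, 46 mm diameter, top at 75 mm, hiding the thread.
- screw_grip (a point): Point on the screw's upright axis inside the knob's orange bar: 12 mm below the bar's top, 20 mm above its foot on a steel disc (36 mm diameter); 102.5 mm above the bench at the start. The bar is 36 mm long (point x, along the jig's x at the start), 12 mm thick (point y: grip across it, firmly, about 35 N) and 32 mm tall. z up. The point turns and rises with the screw.
- lift (a joint): How far the screw is pulled up, m; 0 = down on its stop. Its spring pulls it down with 4 N at 0 and 0.2 N more per mm. After about 6 to 24 mm (differs from unit to unit, cannot be seen) it meets the catch: from there the pull rises by 10 N per mm. Kept pulled against the catch with 11 to 14 N in all, the screw is clear of its slot and can be turned into the thread.
- screw (a joint): How far the knob is turned, rad: 0 = start, grows anticlockwise from above, 2.2 = end stop, fully backed out. Cannot turn while down. From about 0.5 rad the thread carries the screw, lifting it 3 mm per rad (rise with it); let go, it stays there, settling up to 5 mm onto the thread, a green band showing under the disc. Needs 0.1 to 0.15 N m and, as a rule, two grips.
- nut (a joint): Float of the hidden nut that the screw's thread catches in, m: 0 = unloaded, positive = pulled up by the screw (10 N per mm), negative = pressed down by it. More than 1.2 mm up (12 N on the catch, 17 to 21 N of pull in all) tears the catch.
- carrier (a joint): How far the carrier is drawn out, m: 0 = in, 0.060 = fully out at its stop. It slides along the jig's -x axis (towards the red tab) with about 2 N of friction. The screw's tip locks it until the screw is raised by more than 7.5 mm.
- carrier_tab (a point): Middle of the top edge of the red upright tab at the carrier's front end: 10 mm thick (along the jig's x), 44 mm wide (along the jig's y), its top 64 mm above the bench; free on both faces for the top 40 mm. Its axes are parallel to the jig's. It moves with the carrier.
- pocket (a point): Centre of the floor of the carrier's pocket (76 x 40 mm, 5 mm deep rims), 18 mm above the bench, 35 mm towards the tab from the jig's origin when the carrier is in; moves with the carrier.
- board: Loose green circuit board, 70 x 36 x 3 mm, lying in the pocket; origin at the centre of its underside.
- phone: Bystander: opened black phone, 150 x 72 x 8 mm, lying on the mat; origin at the centre of its underside.
- battery: Bystander: black phone battery, 62 x 42 x 6 mm, beside the jig (+y side); origin at the centre of its underside.
- driver: Bystander: blue screwdriver, 150 mm, lying beside the jig (-y side); origin under its middle.
- tweezers: Bystander: dark steel tweezers, 115 mm, lying on the mat.
- flux: Bystander: standing flux bottle, 34 mm diameter, 75 mm tall.
- wipes: Bystander: standing jar, 60 mm diameter, 90 mm tall.
- partstray: Bystander: clear tray with compartments, 110 x 80 x 22 mm, on the mat's far left corner.
Things that resemble listed ones, but are neither listed nor needed, are in the scene too. Leave any brown or turquoise look-alike of the jig alone. What is shaped like the board but turquoise is not meant.

How it is judged:
By the outcome, as a careful person would: the job done as asked, in the order asked, and still so for the second after the job is handed in, with the robot touching nothing.
It also fails if it takes over 70 s, if anything falls off the work surface, if the arm or the gripper's body presses on something with over 40 N, if the wrist force passes 120 N, or if a joint passes its speed limit or range.

### The arm

A 6-joint arm with a two-finger parallel gripper is mounted at the origin on the work surface. World frame = base frame: x ahead of the robot, y to its left, z up, the work surface at z = 0. Lengths are in m, angles in rad, forces in N, time in s.
With the tool pointing down it reaches from about 0.225 to 0.875 m from the base axis. Payload 3.4 kg.
Tool frame: the origin (TCP) lies at the very end of the fingers, on their centre line; the grasp point (between the pads) lies 19 mm behind it; z points along the fingers, y is the direction in which the jaws open and shut (so a half turn about z gives the same grasp; the last joint's range is limited). The gripper opens to 85 mm and grips with 20 to 120 N. Pads are 22 mm wide; open, the fingers measure 114 mm over their backs; the gripper's body (76 mm by 85 mm) begins 54 mm behind the grasp point. The pads swing forward as they close: fully open they stand 13 mm farther back than shut.
Start: joints at [-1.223, 0.276, 1.505, -0, 1.361, -0.121], TCP at [0.26, -0.513, 0.208] pointing down, gripper open.
Joint ranges: [-2.89, 2.89], [-0.75, 2.08], [0.22, 2.7], [-1.18, 4.32], [0.11, 2.71], [-2.7, 2.7]. Speed limits (rad/s): [2.57, 2.57, 3.14, 3.14, 3.14, 3.14].

### API

Orientations are given as a unit quaternion [w, x, y, z].
In Python, from rig import manip gives the robot as it stands. The module is installed in compiled form; this text tells all that it offers.
- The arm moves only by the tool carry_out, never from a script. Its argument "moves" is one flat list of numbers, 5 for each row, row after row: the opening in per cent of the stroke, from 0 (shut) to 100 (fully open), then the shift along the world's x, y, z in cm, then the turn about the world's z in rad. A call has exactly 10 rows; each row shifts and turns the commanded pose from where the row before left it; what a row does not reach is not made up. A row lasts 1/10 s, in which the tool goes at most 50 mm and 8.59 degrees, less where a joint would pass 70% of its speed; a pose out of reach is approached as far as the arm can. A call is refused whole if a number of a shift passes 5 or a number of a turn 0.15, either way. A call with a gripper value outside its range is refused whole. The fingers move at their own pace and stop on an object; "squeeze" is the grip in N (left out, the last holds). Time passes only in rows, so rows that do not move let the fingers close, or fill a call up. It gives the time, the measured TCP pose, the force and the opening at its end, in the units of the state.
- manip.get_state(): the state, without advancing time (a new reading comes with each control period).
- manip.get_image(name): name is "scene" or "side" or "wrist"; returns the picture (480x640x3 uint8, red, green, blue); there is no depth.
- manip.camera_info(name): a dict with "fov_y" (degrees; the focal length in pixels is half the picture's height over the tangent of half this angle, whatever the lens; pixels are square), "cx", "cy" (the principal point, pixels), "rvec" (rotation vector, rad) and "tvec" (3), from world to camera coordinates, as OpenCV has them; the wrist camera has in their place "hand_eye" (4x4, takes a point from camera to tool coordinates, whose origin is the TCP and whose axes are the flange's). Camera axes: x right, y down, z forward; pixel columns grow to the right and rows downward; lengths in m; the calibration is good to about 2 mm. A picture is of the moment at which its call begins: read the wrist's pose just before it. camera_info takes no time and is no camera call.
- manip.sign_off(): hands the job in, once; it reports no verdict.
The state is a dict: "clock": time; "qpos": joint angles; "qd": joint speeds; "effort": joint torques, N m; "position": TCP position; "ee_rot": TCP orientation; "contact_force": force on the tool from outside, world axes, zero at the start; "moment": the same for the moment, N m; "width": finger opening in m.
Only numpy, scipy, OpenCV 4.12 (cv2) and the standard library are available. Lean on these libraries where they do the work, as an engineer would, in place of code of your own. Each camera call takes 0.05 s, during which the arm holds its last target. There are 200 camera calls.

## Working session

There is one attempt and no reset: what is moved stays moved. The work goes in short steps, Python scripts to look and compute and a tool call to move; the robot and the scene stay as the last step left them, time stands still between calls to the robot, and variables do not carry over. Pictures are saved under pics/ and viewed, about 8 in all and at most 12, crops included, and the job is handed in when it is done.

Besides the shell and the picture viewer there is one more tool, called after "Request:" by a JSON object that holds its "fn" and its "kwargs", one argument or row to a line. carry_out: Moves the arm, as the interface text tells. Its arguments: {"type":"object","properties":{"moves":{"type":"array","items":{"type":"number"}},"squeeze":{"type":"number"}},"required":["moves"]}

```bash
mkdir -p pics; cat > h.py <<'E'
from rig import manip
import numpy as np, cv2
def cam(n):
    c=manip.camera_info(n); f=240/np.tan(np.radians(c["fov_y"])/2)
    K=np.array([[f,0,c["cx"]],[0,f,c["cy"]],[0,0,1.]])
    if "rvec" in c:
        R=cv2.Rodrigues(np.array(c["rvec"],float))[0]; t=np.array(c["tvec"],float).ravel()
        return K,R,t
    s=manip.get_state(); w,x,y,z=s["ee_rot"]
    from scipy.spatial.transform import Rotation as Ro
    T=np.eye(4); T[:3,:3]=Ro.from_quat([x,y,z,w]).as_matrix(); T[:3,3]=s["position"]
    M=np.linalg.inv(T@np.array(c["hand_eye"])); return K,M[:3,:3],M[:3,3]
def ray(C,uv):
    K,R,t=C; d=R.T@np.linalg.solve(K,[uv[0],uv[1],1]); return -R.T@t,d
def onz(C,uv,z):
    o,d=ray(C,uv); return o+d*(z-o[2])/d[2]
def proj(C,p):
    K,R,t=C; q=K@(R@np.array(p)+t); return q[:2]/q[2]
def get(n,name=None):
    C=cam(n); im=cv2.cvtColor(np.array(manip.get_image(n)),cv2.COLOR_RGB2BGR)
    if name: cv2.imwrite(f"pics/{name}.png",im)
    return C,im
E
python3 - <<'E'
from h import *
s=manip.get_state(); print(s)
a=get("scene","s0")[1];b=get("side","d0")[1];get("wrist","w0")
for n in("scene","side","wrist"):print(manip.camera_info(n))
E
```

```text
{'clock': 0.0, 'qpos': array([-1.22297832e+00,  2.76635978e-01,  1.50618797e+00, -9.15738752e-06,
        1.36071568e+00, -1.21006591e-01]), 'qd': array([-0.00010029,  0.00118112,  0.00071351,  0.0018366 ,  0.0001074 ,
       -0.00057012]), 'effort': array([ 1.63831195e-03, -4.16775334e+01, -2.45806754e+01, -8.74910393e-05,
        1.09610838e-02, -2.66403987e-06]), 'position': array([ 0.25958846, -0.51239202,  0.20749456]), 'ee_rot': array([-9.66729987e-04,  9.72650331e-01,  2.32272222e-01, -1.14611161e-04]), 'contact_force': array([ 0.34683014, -0.01136951,  0.2038131 ]), 'moment': array([-0.03348727,  0.02074596,  0.00608874]), 'width': 0.08594410967387209}
{'fov_y': 52.162031337044354, 'cx': 324.2704465380695, 'cy': 235.04866844896208, 'rvec': array([ 1.85208879,  1.26773198, -0.69507829]), 'tvec': array([-0.17312553, -0.15352087,  1.49338726])}
{'fov_y': 53.64173873829464, 'cx': 322.1765599857829, 'cy': 236.4424731497719, 'rvec': array([ 0.92035921, -2.5562298 ,  1.02331299]), 'tvec': array([0.37797281, 0.27661479, 1.07675022])}
{'fov_y': 68.39645844233999, 'cx': 320.2090218121616, 'cy': 242.87497718045103, 'hand_eye': array([[ 3.90443017e-04, -9.63588344e-01, -2.67389885e-01,
         6.78308030e-02],
       [ 9.99999679e-01,  1.89104784e-04,  7.78727013e-04,
         9.68185055e-04],
       [-6.99807567e-04, -2.67390103e-01,  9.63588109e-01,
        -1.65494472e-01],
       [ 0.00000000e+00,  0.00000000e+00,  0.00000000e+00,
         1.00000000e+00]])}
```

View pics/s0.png

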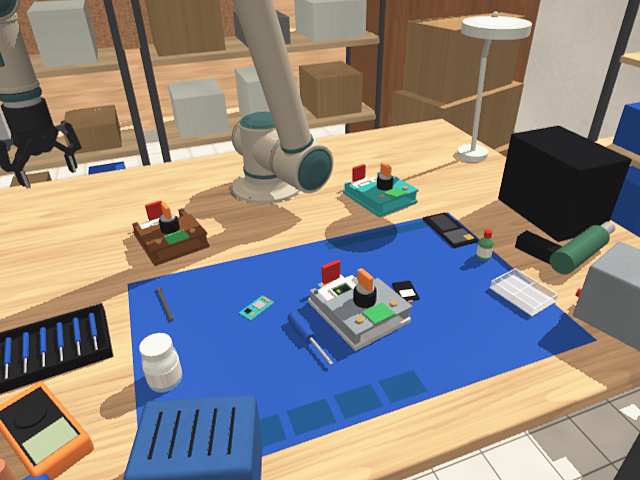

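View pics/d0.png

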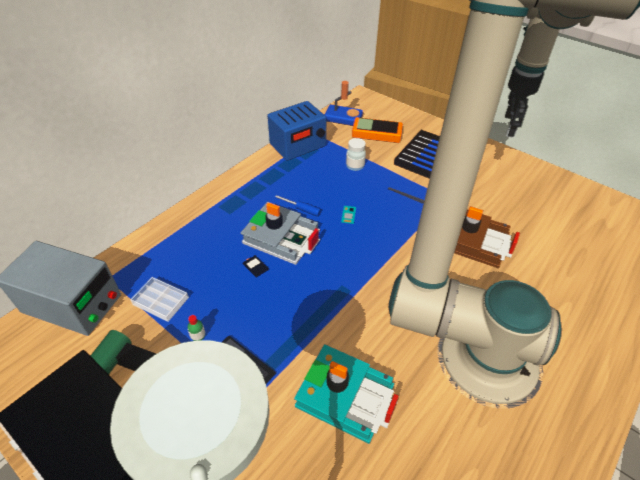

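The grey jig is the middle one. In the scene view its knob is at (366,282) and its tab at (331,271). In the side view the knob is at (274,214) and the tab at (314,238).

```bash
python3 - <<'E'
from h import *
P={}
for n,f,boxes in(("scene","s0",dict(o=(345,262,385,300),r=(315,255,345,290))),("side","d0",dict(o=(260,200,290,225),r=(300,222,325,255)))):
    C=cam(n); im=cv2.imread(f"pics/{f}.png"); h=cv2.cvtColor(im,cv2.COLOR_BGR2HSV)
    for k,(x0,y0,x1,y1) in boxes.items():
        lo,hi=((5,150,120),(18,255,255)) if k=="o" else ((170,150,60),(180,255,255))
        m=cv2.inRange(h,lo,hi)
        if k=="r": m|=cv2.inRange(h,(0,150,60),(4,255,255))
        m[:y0]=0;m[y1:]=0;m[:,:x0]=0;m[:,x1:]=0
        ys,xs=np.nonzero(m); print(n,k,len(xs),xs.mean(),ys.mean(),xs.min(),xs.max(),ys.min(),ys.max())
        P.setdefault(k,[]).append((C,(xs.mean(),ys.mean())))
for k,v in P.items():
    A=[];b=[]
    for C,uv in v:
        o,d=ray(C,uv); d/=np.linalg.norm(d); M=np.eye(3)-np.outer(d,d); A.append(M);b.append(M@o)
    x=np.linalg.lstsq(np.vstack(A),np.hstack(b),rcond=None)[0]; print(k,x,[proj(C,x)-uv for C,uv in v])
E
```

```text
scene o 221 364.8778280542986 279.5475113122172 358 372 269 290
scene r 323 330.41486068111453 271.30650154798764 322 339 260 283
side o 133 272.8496240601504 209.18796992481202 267 279 203 215
side r 130 312.87692307692305 238.66153846153847 308 317 228 249
o [0.63698328 0.02829546 0.09795015] [array([-0.1190884 , -0.03232251]), array([-0.08535446,  0.02742107])]
r [0.5202769  0.00188722 0.0415946 ] [array([-0.15381564, -0.05232831]), array([-0.12200287,  0.05031099])]
```

Request:
{"fn": "carry_out", "kwargs": {
  "moves": [100, 1.8, 2.7, 1.2, -0.02, 100, 1.8, 2.7, 1.2, -0.02, 100, 1.8, 2.7, 1, -0.02, 100, 1.8, 2.7, 1, -0.02, 100, 1.8, 2.7, 0, -0.02, 100, 1.8, 2.7, 0, -0.02, 100, 1.8, 2.7, 0, -0.02, 100, 1.8, 2.7, 0, -0.02, 100, 1.8, 2.7, 0, -0.02, 100, 1.8, 2.7, 0, -0.02]
}}

```text
clock: 1.15
position: [0.4402, -0.2417, 0.2522]
ee_rot: [-0.0, 0.991, 0.134, -0.0]
contact_force: [1.2, -0.0, -0.3]
width: 0.0855
```

Request:
{"fn": "carry_out", "kwargs": {
  "moves": [100, 1.8, 2.7, 0, -0.01, 100, 1.8, 2.7, 0, -0.01, 100, 1.8, 2.7, 0, -0.01, 100, 1.8, 2.7, 0, -0.01, 100, 1.8, 2.7, 0, 0, 100, 1.8, 2.7, 0, 0, 100, 1.8, 2.7, 0, 0, 100, 1.8, 2.7, 0, 0, 100, 1.8, 2.7, 0, 0, 100, 0, 0, 0, 0]
}}

```text
clock: 2.15
position: [0.6035, 0.0034, 0.2515]
ee_rot: [-0.001, 0.993, 0.116, 0.0]
contact_force: [0.0, 0.7, 0.1]
width: 0.0854
```

```bash
python3 - <<'E'
from h import *
C,im=get("wrist","w1"); s=manip.get_state(); print(s["clock"],s["position"],s["ee_rot"],s["qpos"],s["contact_force"])
print(proj(C,(.637,.0283,.1025)),proj(C,(.52,.0019,.064)))
E
```

```text
2.2 [0.6022661  0.00152768 0.25156593] [-1.13766043e-04  9.93299965e-01  1.15563030e-01 -5.94386774e-04] [-1.12920038e-01  2.98462551e-01  1.36642241e+00 -4.81593212e-05
  1.47791710e+00  1.22623712e+00] [0.50711032 0.39118861 0.18981562]
[300.53047729 180.02896424] [302.91900172 289.30262094]
```

View pics/w1.png

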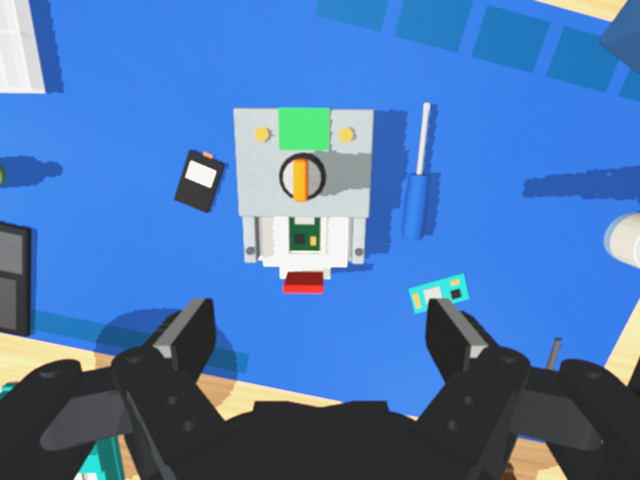

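The wrist view shows the jig almost upright in the picture, with the orange bar at (300,180) and the red tab top at (303,275). The battery, driver and the turquoise board are clear of it. Next I measure the bar and tab exactly.

```bash
python3 - <<'E'
from h import *
C=cam("wrist"); im=cv2.imread("pics/w1.png"); h=cv2.cvtColor(im,cv2.COLOR_BGR2HSV)
def mask(lo,hi,b):
    m=cv2.inRange(h,lo,hi); x0,y0,x1,y1=b; z=np.zeros_like(m); z[y0:y1,x0:x1]=m[y0:y1,x0:x1]; return z
o=mask((8,150,150),(22,255,255),(280,140,325,215)); r=mask((0,150,100),(5,255,255),(270,260,335,300))|mask((172,150,100),(180,255,255),(270,260,335,300))
for n,m,z in(("bar",o,.1145),("tab",r,.064)):
    ys,xs=np.nonzero(m); V=h[...,2][ys,xs]; print(n,len(xs),xs.min(),xs.max(),ys.min(),ys.max(),np.percentile(V,[5,25,50,75,95]))
    if n=="tab": 
        k=V>200; xs,ys=xs[k],ys[k]; print("bright",ys.min(),ys.max(),xs.min(),xs.max())
    R=cv2.minAreaRect(np.c_[xs,ys].astype(np.float32)); B=cv2.boxPoints(R)
    W=np.array([onz(C,p,z)[:2] for p in B]); print(W.round(4).tolist(), W.mean(0), [ (round(float(np.linalg.norm(W[i]-W[i-1])),4), round(float(np.arctan2(*(W[i]-W[i-1])[::-1])),3)) for i in range(4)])
# bridge front edge
g=mask((0,0,120),(180,60,215),(225,90,385,216)); ys,xs=np.nonzero(g); R=cv2.minAreaRect(np.c_[xs,ys].astype(np.float32)); B=cv2.boxPoints(R)
W=np.array([onz(C,p,.045)[:2] for p in B]); print("bridge",B.tolist(),W.round(4).tolist(),W.mean(0))
for i in range(4): d=W[i]-W[i-1]; print(np.linalg.norm(d),np.arctan2(d[1],d[0]))
c=im[130:300,220:390]; cv2.imwrite("pics/c1.png",cv2.resize(c,None,fx=3.5,fy=3.5,interpolation=cv2.INTER_CUBIC))
E
```

```text
bar 461 293 307 159 200 [179. 244. 247. 247. 248.]
[[0.6524, 0.0356], [0.6551, 0.0242], [0.6216, 0.0166], [0.6188, 0.0284]] [0.63695054 0.02619441] [(0.0343, 0.211), (0.0117, -1.339), (0.0343, -2.92), (0.012, 1.803)]
tab 720 284 322 273 292 [134. 136. 139. 246. 247.]
bright 285 292 284 322
[[0.5186, 0.0206], [0.528, -0.0191], [0.5201, -0.021], [0.5107, 0.0189]] [ 5.19367027e-01 -1.59080580e-04] [(0.0081, 0.205), (0.0408, -1.339), (0.0081, -2.908), (0.041, 1.803)]
bridge [[235.0, 108.0], [373.0, 108.0], [373.0, 215.0], [235.0, 215.0]] [[0.6834, 0.1061], [0.7147, -0.0266], [0.6112, -0.0555], [0.5773, 0.0881]] [0.64664884 0.02801568]
0.10762304614440478 0.16738345011830433
0.13637219824687288 -1.3387387864370366
0.10749527881231316 -2.869467079384674
0.14763374208114535 1.802779654689556
```

View pics/c1.png

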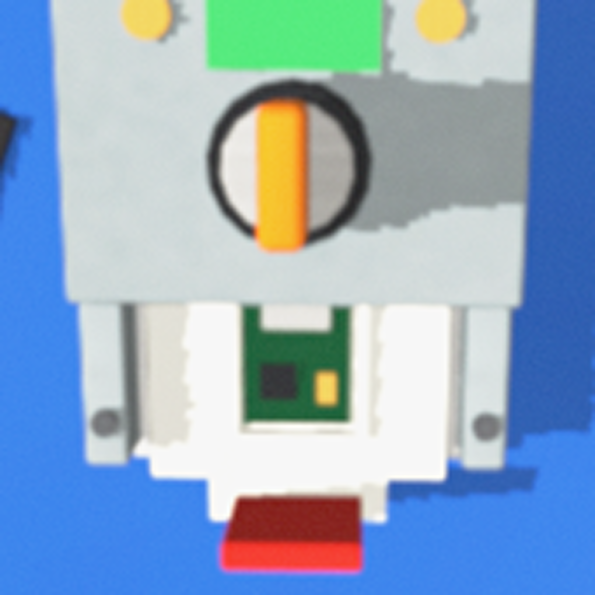

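Request:
{"fn": "carry_out", "kwargs": {
  "moves": [60, 0.7, 0.5, -2, -0.012, 60, 0.7, 0.5, -2, 0, 60, 0.7, 0.5, -2, 0, 60, 0.7, 0.5, -2, 0, 60, 0.7, 0.5, -2, 0, 50, 0, 0, -2, 0, 50, 0, 0, -1.2, 0, 50, 0, 0, -0.8, 0, 50, 0, 0, 0, 0, 50, 0, 0, 0, 0]
}}

```text
clock: 3.2
position: [0.6372, 0.0246, 0.1132]
ee_rot: [0.0, 0.994, 0.108, 0.001]
contact_force: [-0.2, 0.6, -1.0]
width: 0.0425
```

```bash
python3 - <<'E'
from h import *
C,im=get("wrist","w2"); s=manip.get_state(); print(s["clock"],s["position"],s["ee_rot"],s["contact_force"],s["moment"],s["width"])
E
```

```text
3.25 [0.63741846 0.02471629 0.11348928] [2.46897894e-04 9.94142385e-01 1.08074129e-01 9.16030626e-04] [0.11696756 0.09323587 0.56130596] [ 0.03522521  0.03134634 -0.03082976] 0.04213330702067629
```

View pics/w2.png

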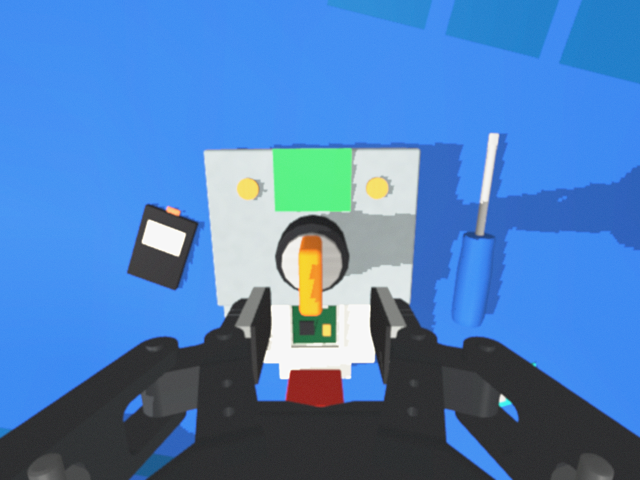

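The bar is at u≈311, slightly left of the finger centre at u≈320. I measure the offset before going down.

```bash
python3 - <<'E'
from h import *
C=cam("wrist"); im=cv2.imread("pics/w2.png"); h=cv2.cvtColor(im,cv2.COLOR_BGR2HSV)
m=cv2.inRange(h,(8,150,60),(25,255,255)); m[:225]=0;m[325:]=0;m[:,:290]=0;m[:,335:]=0
for y in range(235,320,6):
    xs=np.nonzero(m[y])[0]; 
    if len(xs): v=h[y,xs,2]; print(y,xs.min(),xs.max(),v[::3])
for p in((299,315),(322,315),(311,250)): print(p,onz(C,p,.1145))
p=manip.get_state()["position"]; print("axis pts",[proj(C,p+np.array([0,0,d])) for d in(0,.0013)])
a=.22
for c in((.637,.0265),): print([proj(C,(c[0]+.018*i*np.cos(a)-.006*j*np.sin(a),c[1]+.018*i*np.sin(a)+.006*j*np.cos(a),.1145)).round(1).tolist() for i in(-1,1) for j in(-1,1)])
E
```

```text
241 302 320 [232 192 187 185 183 184 177]
247 301 320 [231 200 191 190 188 184 180]
253 299 320 [247 247 247 247 247 247 247 224]
259 299 321 [247 247 247 247 247 247 247 238]
265 299 321 [247 247 247 247 247 246 245 234]
271 299 321 [247 247 247 247 247 244 243 236]
277 300 321 [247 247 247 247 244 244 243 220]
283 300 321 [247 247 247 247 247 245 243 220]
289 298 321 [210 247 247 247 247 246 245 241]
295 300 321 [248 247 247 247 244 245 243 224]
301 300 321 [248 247 247 247 247 247 247 226]
307 299 321 [248 247 247 247 247 247 247 242]
313 300 320 [171 249 248 248 248 248 251]
(299, 315) [0.61980742 0.03088941 0.1145    ]
(322, 315) [0.62233567 0.01938355 0.1145    ]
(311, 250) [0.65509022 0.03212706 0.1145    ]
axis pts [array([318.13192081, 285.35583815]), array([318.12055484, 286.34870696])]
[[326.4, 318.8], [303.0, 318.8], [326.5, 251.7], [301.9, 251.8]]
```

Request:
{"fn": "carry_out", "kwargs": {
  "moves": [50, 0, 0.4, 0, 0, 50, 0, 0, -0.8, 0, 50, 0, 0, -0.8, 0, 50, 0, 0, -0.6, 0, 50, 0, 0, -0.4, 0, 0, 0, 0, 0, 0, 0, 0, 0, 0, 0, 0, 0, 0, 0, 0, 0, 0, 0, 0, 0, 0, 0, 0, 0, 0],
  "squeeze": 35
}}

```text
clock: 4.25
position: [0.6367, 0.0293, 0.0865]
ee_rot: [-0.0, 0.994, 0.108, 0.0]
contact_force: [-0.0, 1.6, -0.8]
width: 0.0105
```

```bash
python3 - <<'E'
from h import *
for i in range(3):
  s=manip.get_state(); print(s["clock"],s["position"],s["contact_force"],s["moment"],s["width"])
  get("wrist","w3")
E
```

```text
4.25 [0.63674845 0.02926566 0.08648547] [-0.02999575  1.61986428 -0.76351267] [ 0.22260099  0.01548301 -0.01566665] 0.010505387793270902
4.3 [0.63675827 0.02924753 0.0865048 ] [-0.22107978  2.16528201  0.12383966] [0.18601815 0.0136802  0.02597415] 0.010225171040266554
4.35 [0.63675561 0.02924497 0.08649981] [-0.17781889  1.27236793  0.05263789] [0.25187614 0.04621412 0.00107688] 0.010240662904433814
```

Request:
{"fn": "carry_out", "kwargs": {
  "moves": [0, 0, 0, 0.05, 0, 0, 0, 0, 0.05, 0, 0, 0, 0, 0.05, 0, 0, 0, 0, 0.05, 0, 0, 0, 0, 0.05, 0, 0, 0, 0, 0.05, 0, 0, 0, 0, 0.05, 0, 0, 0, 0, 0.05, 0, 0, 0, 0, 0.05, 0, 0, 0, 0, 0, 0]
}}

```text
clock: 5.4
position: [0.6367, 0.029, 0.0909]
ee_rot: [0.0, 0.994, 0.108, -0.0]
contact_force: [0.5, 2.0, -5.1]
width: 0.0103
```

```bash
python3 - <<'E'
from h import *
for i in range(2):
  s=manip.get_state(); print(s["clock"],s["position"],s["contact_force"],s["moment"],s["width"])
  manip.get_image("wrist")
E
```

```text
5.4 [0.63665407 0.02904334 0.09092248] [ 0.45463926  2.04098426 -5.12731725] [ 0.35114897 -0.04539251  0.0242282 ] 0.010289813075220915
5.45 [0.63666198 0.02906067 0.09090887] [ 0.1573908   2.56146348 -5.61344962] [ 0.37199072 -0.03132504 -0.00755606] 0.010286752729200984
```

Request:
{"fn": "carry_out", "kwargs": {
  "moves": [0, 0, 0, 0.02, 0, 0, 0, 0, 0.02, 0, 0, 0, 0, 0.02, 0, 0, 0, 0, 0.02, 0, 0, 0, 0, 0.02, 0, 0, 0, 0, 0, 0, 0, 0, 0, 0, 0, 0, 0, 0, 0, 0, 0, 0, 0, 0, 0, 0, 0, 0, 0, 0]
}}

```text
clock: 6.5
position: [0.6367, 0.029, 0.0919]
ee_rot: [0.0, 0.994, 0.108, -0.0]
contact_force: [-0.1, 2.5, -4.8]
width: 0.01
```

Request:
{"fn": "carry_out", "kwargs": {
  "moves": [0, 0, 0, 0.02, 0, 0, 0, 0, 0.02, 0, 0, 0, 0, 0.02, 0, 0, 0, 0, 0.02, 0, 0, 0, 0, 0, 0, 0, 0, 0, 0, 0, 0, 0, 0, 0, 0, 0, 0, 0, 0, 0, 0, 0, 0, 0, 0, 0, 0, 0, 0, 0]
}}

```text
clock: 7.5
position: [0.6368, 0.029, 0.0927]
ee_rot: [0.0, 0.994, 0.108, -0.0]
contact_force: [0.0, 2.7, -6.2]
width: 0.0104
```

Request:
{"fn": "carry_out", "kwargs": {
  "moves": [0, 0, 0, 0.02, 0, 0, 0, 0, 0.02, 0, 0, 0, 0, 0.02, 0, 0, 0, 0, 0.01, 0, 0, 0, 0, 0, 0, 0, 0, 0, 0, 0, 0, 0, 0, 0, 0, 0, 0, 0, 0, 0, 0, 0, 0, 0, 0, 0, 0, 0, 0, 0]
}}

```text
clock: 8.5
position: [0.6368, 0.029, 0.0934]
ee_rot: [0.0, 0.994, 0.108, -0.0]
contact_force: [0.1, 2.3, -6.3]
width: 0.0105
```

Request:
{"fn": "carry_out", "kwargs": {
  "moves": [0, 0, 0, 0.02, 0, 0, 0, 0, 0.02, 0, 0, 0, 0, 0.02, 0, 0, 0, 0, 0.02, 0, 0, 0, 0, 0, 0, 0, 0, 0, 0, 0, 0, 0, 0, 0, 0, 0, 0, 0, 0, 0, 0, 0, 0, 0, 0, 0, 0, 0, 0, 0]
}}

```text
clock: 9.5
position: [0.6368, 0.029, 0.0942]
ee_rot: [0.0, 0.994, 0.108, 0.0]
contact_force: [-1.2, 2.6, -6.5]
width: 0.0103
```

Request:
{"fn": "carry_out", "kwargs": {
  "moves": [0, 0, 0, 0.02, 0, 0, 0, 0, 0.02, 0, 0, 0, 0, 0.02, 0, 0, 0, 0, 0.02, 0, 0, 0, 0, 0, 0, 0, 0, 0, 0, 0, 0, 0, 0, 0, 0, 0, 0, 0, 0, 0, 0, 0, 0, 0, 0, 0, 0, 0, 0, 0]
}}

```text
clock: 10.5
position: [0.6368, 0.029, 0.095]
ee_rot: [0.0, 0.994, 0.108, -0.0]
contact_force: [-0.7, 3.0, -6.8]
width: 0.0105
```

Request:
{"fn": "carry_out", "kwargs": {
  "moves": [0, 0, 0, 0.02, 0, 0, 0, 0, 0.02, 0, 0, 0, 0, 0.02, 0, 0, 0, 0, 0.02, 0, 0, 0, 0, 0, 0, 0, 0, 0, 0, 0, 0, 0, 0, 0, 0, 0, 0, 0, 0, 0, 0, 0, 0, 0, 0, 0, 0, 0, 0, 0]
}}

```text
clock: 11.5
position: [0.6368, 0.029, 0.0958]
ee_rot: [0.0, 0.994, 0.108, 0.0]
contact_force: [-0.4, 2.6, -6.6]
width: 0.0105
```

Request:
{"fn": "carry_out", "kwargs": {
  "moves": [0, 0, 0, 0.02, 0, 0, 0, 0, 0.02, 0, 0, 0, 0, 0.02, 0, 0, 0, 0, 0.02, 0, 0, 0, 0, 0, 0, 0, 0, 0, 0, 0, 0, 0, 0, 0, 0, 0, 0, 0, 0, 0, 0, 0, 0, 0, 0, 0, 0, 0, 0, 0]
}}

```text
clock: 12.5
position: [0.6368, 0.029, 0.0966]
ee_rot: [0.0, 0.994, 0.108, 0.0]
contact_force: [-0.8, 2.9, -6.7]
width: 0.0104
```

Request:
{"fn": "carry_out", "kwargs": {
  "moves": [0, 0, 0, 0.02, 0, 0, 0, 0, 0.02, 0, 0, 0, 0, 0.02, 0, 0, 0, 0, 0.02, 0, 0, 0, 0, 0, 0, 0, 0, 0, 0, 0, 0, 0, 0, 0, 0, 0, 0, 0, 0, 0, 0, 0, 0, 0, 0, 0, 0, 0, 0, 0]
}}

```text
clock: 13.5
position: [0.6368, 0.029, 0.0974]
ee_rot: [0.0, 0.994, 0.108, 0.0]
contact_force: [-0.9, 2.9, -7.4]
width: 0.0104
```

Request:
{"fn": "carry_out", "kwargs": {
  "moves": [0, 0, 0, 0.02, 0, 0, 0, 0, 0.02, 0, 0, 0, 0, 0.02, 0, 0, 0, 0, 0.01, 0, 0, 0, 0, 0, 0, 0, 0, 0, 0, 0, 0, 0, 0, 0, 0, 0, 0, 0, 0, 0, 0, 0, 0, 0, 0, 0, 0, 0, 0, 0]
}}

```text
clock: 14.5
position: [0.6368, 0.029, 0.0981]
ee_rot: [0.0, 0.994, 0.108, -0.0]
contact_force: [-0.0, 1.7, -7.3]
width: 0.0104
```

Request:
{"fn": "carry_out", "kwargs": {
  "moves": [0, 0, 0, 0.02, 0, 0, 0, 0, 0.02, 0, 0, 0, 0, 0.02, 0, 0, 0, 0, 0.02, 0, 0, 0, 0, 0, 0, 0, 0, 0, 0, 0, 0, 0, 0, 0, 0, 0, 0, 0, 0, 0, 0, 0, 0, 0, 0, 0, 0, 0, 0, 0]
}}

```text
clock: 15.5
position: [0.6368, 0.029, 0.0989]
ee_rot: [0.0, 0.994, 0.108, -0.0]
contact_force: [0.4, 2.3, -7.1]
width: 0.0106
```

Request:
{"fn": "carry_out", "kwargs": {
  "moves": [0, 0, 0, 0.02, 0, 0, 0, 0, 0.02, 0, 0, 0, 0, 0.02, 0, 0, 0, 0, 0.02, 0, 0, 0, 0, 0, 0, 0, 0, 0, 0, 0, 0, 0, 0, 0, 0, 0, 0, 0, 0, 0, 0, 0, 0, 0, 0, 0, 0, 0, 0, 0]
}}

```text
clock: 16.5
position: [0.6368, 0.029, 0.0997]
ee_rot: [0.0, 0.994, 0.108, -0.0]
contact_force: [-0.3, 2.5, -6.8]
width: 0.0108
```

Request:
{"fn": "carry_out", "kwargs": {
  "moves": [0, 0, 0, 0.02, 0, 0, 0, 0, 0.02, 0, 0, 0, 0, 0.02, 0, 0, 0, 0, 0.02, 0, 0, 0, 0, 0, 0, 0, 0, 0, 0, 0, 0, 0, 0, 0, 0, 0, 0, 0, 0, 0, 0, 0, 0, 0, 0, 0, 0, 0, 0, 0]
}}

```text
clock: 17.5
position: [0.6368, 0.029, 0.1005]
ee_rot: [0.0, 0.994, 0.108, -0.0]
contact_force: [-0.2, 2.6, -7.9]
width: 0.0104
```

Request:
{"fn": "carry_out", "kwargs": {
  "moves": [0, 0, 0, 0.02, 0, 0, 0, 0, 0.02, 0, 0, 0, 0, 0.02, 0, 0, 0, 0, 0.01, 0, 0, 0, 0, 0, 0, 0, 0, 0, 0, 0, 0, 0, 0, 0, 0, 0, 0, 0, 0, 0, 0, 0, 0, 0, 0, 0, 0, 0, 0, 0]
}}

```text
clock: 18.5
position: [0.6368, 0.029, 0.1012]
ee_rot: [0.0, 0.994, 0.108, -0.0]
contact_force: [-0.3, 2.1, -7.7]
width: 0.0104
```

Request:
{"fn": "carry_out", "kwargs": {
  "moves": [0, 0, 0, 0.02, 0, 0, 0, 0, 0.02, 0, 0, 0, 0, 0.02, 0, 0, 0, 0, 0.02, 0, 0, 0, 0, 0, 0, 0, 0, 0, 0, 0, 0, 0, 0, 0, 0, 0, 0, 0, 0, 0, 0, 0, 0, 0, 0, 0, 0, 0, 0, 0]
}}

```text
clock: 19.5
position: [0.6368, 0.029, 0.102]
ee_rot: [0.0, 0.994, 0.108, -0.0]
contact_force: [-0.3, 3.3, -8.8]
width: 0.0108
```

Request:
{"fn": "carry_out", "kwargs": {
  "moves": [0, 0, 0, 0.02, 0, 0, 0, 0, 0.02, 0, 0, 0, 0, 0.01, 0, 0, 0, 0, 0, 0, 0, 0, 0, 0, 0, 0, 0, 0, 0, 0, 0, 0, 0, 0, 0, 0, 0, 0, 0, 0, 0, 0, 0, 0, 0, 0, 0, 0, 0, 0]
}}

```text
clock: 20.5
position: [0.6368, 0.029, 0.1025]
ee_rot: [0.0, 0.994, 0.108, -0.0]
contact_force: [-0.0, 2.1, -8.6]
width: 0.0104
```

```bash
cat > f.py <<'E'
from h import *
for i in range(5):
  s=manip.get_state(); print(s["clock"],s["position"][2].round(5),s["contact_force"].round(1),s["moment"].round(2),s["width"].round(4))
  if i<4: manip.get_image("wrist")
E
python3 f.py
```

```text
Traceback (most recent call last):
  File "f.py", line 3, in <module>
    s=manip.get_state(); print(s["clock"],s["position"][2].round(5),s["contact_force"].round(1),s["moment"].round(2),s["width"].round(4))
                                                                                                                     ^^^^^^^^^^^^^^^^
AttributeError: 'float' object has no attribute 'round'
```

Request:
{"fn": "carry_out", "kwargs": {
  "moves": [0, 0, 0, 0.02, 0, 0, 0, 0, 0.02, 0, 0, 0, 0, 0.02, 0, 0, 0, 0, 0.02, 0, 0, 0, 0, 0, 0, 0, 0, 0, 0, 0, 0, 0, 0, 0, 0, 0, 0, 0, 0, 0, 0, 0, 0, 0, 0, 0, 0, 0, 0, 0]
}}

```text
clock: 21.5
position: [0.6368, 0.029, 0.1033]
ee_rot: [0.0, 0.994, 0.108, -0.0]
contact_force: [-0.2, 2.5, -7.9]
width: 0.0103
```

```bash
sed -i 's/s\["width"\].round(4)/round(s["width"],4)/' f.py
```

Request:
{"fn": "carry_out", "kwargs": {
  "moves": [0, 0, 0, 0.02, 0, 0, 0, 0, 0.02, 0, 0, 0, 0, 0.02, 0, 0, 0, 0, 0.02, 0, 0, 0, 0, 0, 0, 0, 0, 0, 0, 0, 0, 0, 0, 0, 0, 0, 0, 0, 0, 0, 0, 0, 0, 0, 0, 0, 0, 0, 0, 0]
}}

```text
clock: 22.5
position: [0.6368, 0.029, 0.1041]
ee_rot: [0.0, 0.994, 0.108, -0.0]
contact_force: [-0.5, 2.4, -8.5]
width: 0.0106
```

Request:
{"fn": "carry_out", "kwargs": {
  "moves": [0, 0, 0, 0.02, 0, 0, 0, 0, 0.02, 0, 0, 0, 0, 0.02, 0, 0, 0, 0, 0.02, 0, 0, 0, 0, 0, 0, 0, 0, 0, 0, 0, 0, 0, 0, 0, 0, 0, 0, 0, 0, 0, 0, 0, 0, 0, 0, 0, 0, 0, 0, 0]
}}

```text
clock: 23.5
position: [0.6368, 0.029, 0.1049]
ee_rot: [0.0, 0.994, 0.108, 0.0]
contact_force: [-1.0, 2.4, -7.9]
width: 0.0107
```

Request:
{"fn": "carry_out", "kwargs": {
  "moves": [0, 0, 0, 0.02, 0, 0, 0, 0, 0.02, 0, 0, 0, 0, 0.02, 0, 0, 0, 0, 0.02, 0, 0, 0, 0, 0, 0, 0, 0, 0, 0, 0, 0, 0, 0, 0, 0, 0, 0, 0, 0, 0, 0, 0, 0, 0, 0, 0, 0, 0, 0, 0]
}}

```text
clock: 24.5
position: [0.6368, 0.029, 0.1057]
ee_rot: [0.0, 0.994, 0.108, -0.0]
contact_force: [0.2, 2.8, -8.3]
width: 0.0105
```

Request:
{"fn": "carry_out", "kwargs": {
  "moves": [0, 0, 0, 0.02, 0, 0, 0, 0, 0.02, 0, 0, 0, 0, 0.02, 0, 0, 0, 0, 0.02, 0, 0, 0, 0, 0, 0, 0, 0, 0, 0, 0, 0, 0, 0, 0, 0, 0, 0, 0, 0, 0, 0, 0, 0, 0, 0, 0, 0, 0, 0, 0]
}}

```text
clock: 25.5
position: [0.6368, 0.029, 0.1065]
ee_rot: [0.0, 0.994, 0.108, -0.0]
contact_force: [0.2, 1.5, -8.3]
width: 0.0103
```

Request:
{"fn": "carry_out", "kwargs": {
  "moves": [0, 0, 0, 0.02, 0, 0, 0, 0, 0.02, 0, 0, 0, 0, 0.02, 0, 0, 0, 0, 0.02, 0, 0, 0, 0, 0, 0, 0, 0, 0, 0, 0, 0, 0, 0, 0, 0, 0, 0, 0, 0, 0, 0, 0, 0, 0, 0, 0, 0, 0, 0, 0]
}}

```text
clock: 26.5
position: [0.6367, 0.029, 0.1073]
ee_rot: [0.0, 0.994, 0.108, -0.0]
contact_force: [-0.0, 1.6, -11.1]
width: 0.0104
```

```bash
python3 f.py
```

```text
26.5 0.10728 [ -0.    1.6 -11.1] [ 0.4  -0.03  0.06] 0.0104
26.55 0.10726 [-0.2  2.8 -9.9] [0.42 0.02 0.06] 0.0107
26.6 0.10728 [  0.4   2.8 -10.1] [ 0.46 -0.04  0.03] 0.0106
26.65 0.10726 [  0.1   2.5 -11.2] [ 0.46 -0.02  0.04] 0.0106
26.7 0.10725 [  0.7   1.9 -10.1] [0.34 0.02 0.01] 0.0106
```

Request:
{"fn": "carry_out", "kwargs": {
  "moves": [0, 0, 0, 0.01, 0, 0, 0, 0, 0.01, 0, 0, 0, 0, 0, 0, 0, 0, 0, 0, 0, 0, 0, 0, 0, 0, 0, 0, 0, 0, 0.05, 0, 0, 0, 0, 0.05, 0, 0, 0, 0, 0.05, 0, 0, 0, 0, 0.05, 0, 0, 0, 0, 0]
}}

```text
clock: 27.7
position: [0.6368, 0.0291, 0.1078]
ee_rot: [0.0, 0.978, 0.207, 0.0]
contact_force: [0.2, 2.4, -10.4]
width: 0.0105
```

```bash
python3 f.py
```

```text
27.7 0.10775 [  0.2   2.4 -10.4] [ 0.39  0.05 -0.01] 0.0105
27.75 0.10774 [ -0.1   1.8 -10.1] [ 0.47  0.05 -0.04] 0.0105
27.8 0.10769 [ -0.9   2.1 -10.2] [ 0.46  0.03 -0.05] 0.0104
27.85 0.10771 [-0.   2.8 -9.6] [0.47 0.03 0.02] 0.0107
27.9 0.10771 [-0.6  2.  -9.4] [0.44 0.04 0.02] 0.0106
```

Request:
{"fn": "carry_out", "kwargs": {
  "moves": [0, 0, 0, 0.01, 0, 0, 0, 0, 0.01, 0, 0, 0, 0, 0, 0, 0, 0, 0, 0, 0, 0, 0, 0, 0, 0, 0, 0, 0, 0, 0, 0, 0, 0, 0, 0, 0, 0, 0, 0, 0, 0, 0, 0, 0, 0, 0, 0, 0, 0, 0]
}}

```text
clock: 28.9
position: [0.6368, 0.029, 0.1077]
ee_rot: [0.0, 0.978, 0.207, 0.0]
contact_force: [0.2, 2.3, -10.3]
width: 0.0105
```

```bash
python3 - <<'E'
from h import *
get("wrist","w4")
E
python3 f.py
```

```text
28.95 0.10773 [-1.3  2.4 -9.7] [ 0.46  0.04 -0.  ] 0.0106
29.0 0.10771 [ -1.1   4.2 -10.1] [0.45 0.   0.01] 0.0103
29.05 0.10773 [ 0.5  3.3 -9.8] [ 0.43  0.07 -0.05] 0.0103
29.1 0.10774 [ 0.8  3.5 -9.7] [ 0.45  0.03 -0.03] 0.0102
29.15 0.10773 [  0.1   3.6 -10.1] [ 0.46  0.02 -0.02] 0.0106
```

View pics/w4.png

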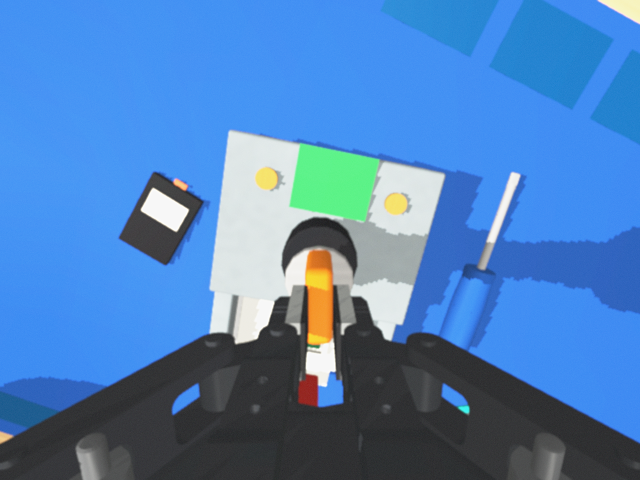

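The wrist view shows the bar at (318,295) still lined up with the jaws after the 0.2 rad turn, so the knob turned with the gripper. The pull is only about 10 N, so I raise it slightly.

Request:
{"fn": "carry_out", "kwargs": {
  "moves": [0, 0, 0, 0.02, 0, 0, 0, 0, 0, 0, 0, 0, 0, 0, 0, 0, 0, 0, 0, 0, 0, 0, 0, 0, 0, 0, 0, 0, 0, 0, 0, 0, 0, 0, 0, 0, 0, 0, 0, 0, 0, 0, 0, 0, 0, 0, 0, 0, 0, 0]
}}

```text
clock: 30.15
position: [0.6368, 0.029, 0.1079]
ee_rot: [0.0, 0.978, 0.207, 0.0]
contact_force: [-0.1, 2.9, -11.3]
width: 0.0105
```

```bash
python3 f.py
```

```text
30.15 0.10793 [ -0.1   2.9 -11.3] [ 0.48 -0.06 -0.04] 0.0105
30.2 0.10792 [  0.    3.2 -10.3] [ 0.47 -0.01 -0.03] 0.0109
30.25 0.1079 [ -0.8   1.7 -11. ] [ 0.48 -0.01  0.  ] 0.0103
30.3 0.10791 [ -0.3   2.7 -11.3] [ 0.46 -0.03 -0.03] 0.0105
30.35 0.1079 [ -0.1   2.9 -10.3] [ 0.47  0.05 -0.06] 0.0098
```

Request:
{"fn": "carry_out", "kwargs": {
  "moves": [0, 0, 0, 0.02, 0, 0, 0, 0, 0, 0, 0, 0, 0, 0, 0, 0, 0, 0, 0, 0.06, 0, 0, 0, 0, 0.06, 0, 0, 0, 0, 0.06, 0, 0, 0, 0, 0.06, 0, 0, 0, 0, 0.06, 0, 0, 0, 0, 0, 0, 0, 0, 0, 0]
}}

```text
clock: 31.35
position: [0.6368, 0.029, 0.1084]
ee_rot: [0.0, 0.937, 0.35, 0.0]
contact_force: [-0.5, 3.0, -8.8]
width: 0.0104
```

```bash
python3 f.py
```

```text
31.35 0.10837 [-0.5  3.  -8.8] [0.44 0.04 0.09] 0.0104
31.4 0.10833 [-0.7  3.3 -8.6] [0.5  0.03 0.05] 0.0106
31.45 0.10836 [-0.4  2.5 -8.9] [0.53 0.11 0.02] 0.0106
31.5 0.10832 [-0.5  2.4 -8.9] [ 0.49  0.04 -0.03] 0.0104
31.55 0.10825 [-0.7  3.9 -7.9] [ 0.44  0.09 -0.02] 0.0101
```

Request:
{"fn": "carry_out", "kwargs": {
  "moves": [0, 0, 0, 0.02, 0, 0, 0, 0, 0, 0, 0, 0, 0, 0.02, 0.07, 0, 0, 0, 0.02, 0.07, 0, 0, 0, 0.02, 0.07, 0, 0, 0, 0.02, 0.07, 0, 0, 0, 0.02, 0.07, 0, 0, 0, 0.02, 0.07, 0, 0, 0, 0.02, 0.07, 0, 0, 0, 0, 0]
}}

```text
clock: 32.55
position: [0.6368, 0.029, 0.1097]
ee_rot: [0.0, 0.824, 0.567, 0.0]
contact_force: [-0.3, 2.4, -9.2]
width: 0.0104
```

```bash
python3 f.py
```

```text
32.55 0.1097 [-0.3  2.4 -9.2] [ 0.46 -0.01 -0.03] 0.0104
32.6 0.10971 [-0.8  2.6 -9.9] [0.48 0.02 0.05] 0.0102
32.65 0.10971 [ 0.3  2.5 -9.4] [0.49 0.03 0.08] 0.0101
32.7 0.10973 [ 0.2  3.1 -8.8] [ 0.51 -0.03  0.01] 0.0105
32.75 0.1097 [ -0.7   2.1 -10.1] [0.53 0.02 0.04] 0.0101
```

Request:
{"fn": "carry_out", "kwargs": {
  "moves": [0, 0, 0, 0.02, 0.07, 0, 0, 0, 0.02, 0.07, 0, 0, 0, 0.02, 0.07, 0, 0, 0, 0.02, 0.07, 0, 0, 0, 0.02, 0.07, 0, 0, 0, 0.02, 0.07, 0, 0, 0, 0.02, 0.07, 0, 0, 0, 0.02, 0.07, 0, 0, 0, 0.03, 0.07, 0, 0, 0, 0, 0]
}}

```text
clock: 33.75
position: [0.6368, 0.0291, 0.1116]
ee_rot: [-0.0, 0.607, 0.794, 0.0]
contact_force: [-0.7, 2.7, -9.9]
width: 0.0108
```

```bash
python3 f.py; python3 -c "
from h import *;s=manip.get_state();print(2*np.arctan2(s['ee_rot'][2],s['ee_rot'][1]),s['qpos'],s['position'])"
```

```text
33.75 0.11158 [-0.7  2.7 -9.9] [0.54 0.   0.05] 0.0108
33.8 0.11155 [-0.2  2.7 -9.7] [0.55 0.05 0.09] 0.0101
33.85 0.11151 [  0.2   3.2 -10.1] [0.53 0.05 0.05] 0.0104
33.9 0.11155 [ -0.2   2.2 -10.3] [ 0.6  -0.04  0.04] 0.0105
33.95 0.11157 [ 0.   2.1 -9.5] [ 0.56  0.03 -0.01] 0.0101
1.8356507075831927 [-6.35355465e-02  4.31796446e-01  1.51209585e+00  8.81883007e-05
  1.19768816e+00 -3.28422072e-01] [0.6367799  0.0290595  0.11156754]
```

Request:
{"fn": "carry_out", "kwargs": {
  "moves": [0, 0, 0, 0.02, 0.07, 0, 0, 0, 0.02, 0.07, 0, 0, 0, 0.02, 0.07, 0, 0, 0, 0.02, 0.07, 0, 0, 0, 0.02, 0.07, 0, 0, 0, 0.02, 0.07, 0, 0, 0, 0.02, 0.07, 0, 0, 0, 0.02, 0.06, 0, 0, 0, 0.01, 0.03, 0, 0, 0, 0, 0]
}}

```text
clock: 34.95
position: [0.6367, 0.0291, 0.1132]
ee_rot: [-0.0, 0.355, 0.935, 0.0]
contact_force: [-0.2, 3.5, -10.0]
width: 0.0106
```

```bash
python3 f.py; python3 -c "
from h import *;s=manip.get_state();print(2*np.arctan2(s['ee_rot'][2],s['ee_rot'][1]),s['qpos'],s['position'])"
```

```text
34.95 0.11322 [ -0.2   3.5 -10. ] [ 0.62 -0.01 -0.04] 0.0106
35.0 0.11323 [ -0.3   3.  -10.7] [ 0.57 -0.02 -0.02] 0.0104
35.05 0.11324 [ 0.4  3.4 -9.6] [ 0.65 -0.02 -0.02] 0.0106
35.1 0.11325 [ -0.    3.4 -10.1] [ 0.6  -0.01 -0.04] 0.0103
35.15 0.11327 [ -0.7   3.  -10.1] [ 0.59  0.01 -0.07] 0.0104
2.416033901555086 [-6.36038338e-02  4.30465348e-01  1.50978991e+00  2.09545551e-04
  1.20139495e+00 -9.08917072e-01] [0.63675659 0.02906161 0.11326533]
```

Request:
{"fn": "carry_out", "kwargs": {
  "moves": [0, 0, 0, 0.01, 0.04, 0, 0, 0, 0.01, 0.04, 0, 0, 0, 0, 0.03, 0, 0, 0, 0, 0.03, 0, 0, 0, 0, 0, 0, 0, 0, 0, 0, 0, 0, 0, 0, 0, 0, 0, 0, 0, 0, 0, 0, 0, 0, 0, 0, 0, 0, 0, 0]
}}

```text
clock: 36.15
position: [0.6367, 0.029, 0.1135]
ee_rot: [-0.0, 0.288, 0.958, 0.0]
contact_force: [-0.9, 3.3, -9.9]
width: 0.0101
```

```bash
python3 f.py; python3 -c "
from h import *;s=manip.get_state();print(2*np.arctan2(s['ee_rot'][2],s['ee_rot'][1]),s['position'])"
```

```text
36.15 0.11353 [-0.9  3.3 -9.9] [ 0.61  0.1  -0.98] 0.0101
36.2 0.11353 [ -0.1   3.6 -10. ] [ 0.6   0.14 -1.01] 0.0104
36.25 0.11357 [-0.5  2.8 -9.5] [ 0.6   0.09 -0.99] 0.0105
36.3 0.1135 [ -0.4   3.  -10.3] [ 0.64  0.07 -0.99] 0.0105
36.35 0.11352 [-0.3  3.8 -9.6] [ 0.53  0.1  -1.05] 0.0102
2.5567189872064997 [0.6367475  0.0290312  0.11352344]
```

Request:
{"fn": "carry_out", "kwargs": {
  "moves": [0, 0, 0, 0, -0.05, 0, 0, 0, 0, -0.05, 0, 0, 0, -0.05, -0.02, 0, 0, 0, -0.05, 0, 50, 0, 0, 0, 0, 50, 0, 0, 0, 0, 50, 0, 0, 0, 0, 50, 0, 0, 2, 0, 50, 0, 0, 3, 0, 50, 0, 0, 4, 0]
}}

```text
clock: 37.35
position: [0.6362, 0.0284, 0.203]
ee_rot: [-0.001, 0.345, 0.939, -0.001]
contact_force: [1.2, 0.2, 0.1]
width: 0.0429
```

Request:
{"fn": "carry_out", "kwargs": {
  "moves": [50, -1.5, 0, 1, -0.14, 50, -1.5, 0, 1, -0.14, 50, -1.5, 0, 1, -0.14, 50, -1.5, 0, 0, -0.12, 50, -1.5, -0.5, 0, 0, 50, -1, -0.5, 0, 0, 50, -1, -0.5, 0, 0, 50, -1, -0.5, 0, 0, 50, -1, -0.5, 0, 0, 50, 0, 0, 0, 0]
}}

```text
clock: 38.35
position: [0.5205, 0.0033, 0.2327]
ee_rot: [-0.0, 0.583, 0.812, -0.0]
contact_force: [0.4, 0.5, -0.2]
width: 0.0427
```

```bash
python3 - <<'E'
from h import *
C,w=get("wrist","w5");_,a=get("scene","s5"); C2,d=get("side","d5"); s=manip.get_state()
print(s["clock"],s["position"],2*np.arctan2(s['ee_rot'][2],s['ee_rot'][1]),s["contact_force"])
cs=cv2.resize(a[240:360,290:430],None,fx=3,fy=3,interpolation=cv2.INTER_CUBIC)
cv2.imwrite("pics/m5.png",np.hstack([cv2.resize(w,(480,360)),cs[:, :320] if 0 else cv2.resize(cs,(320,360))]))
E
```

```text
38.5 [0.52226067 0.00391768 0.23254396] 1.8965391006835035 [ 0.12846445 -1.26368987  0.29444288]
```

View pics/m5.png

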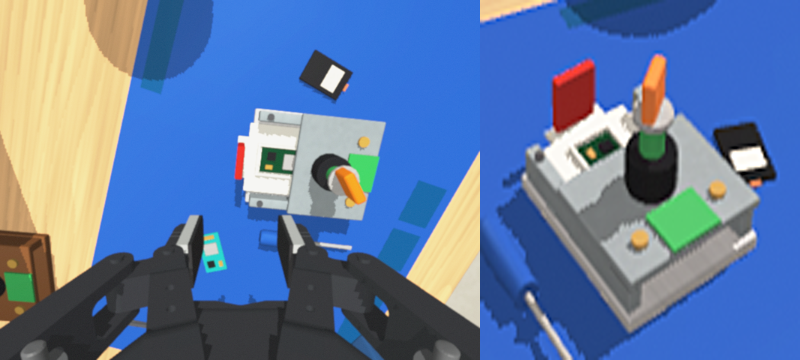

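The screw stands up by itself, with the green band showing under the disc in the scene crop at about (652,140). The red tab is at about (240,160) in the wrist half. I now measure the tab.

```bash
python3 - <<'E'
from h import *
C=cam("wrist"); im=cv2.imread("pics/w5.png"); h=cv2.cvtColor(im,cv2.COLOR_BGR2HSV)
m=cv2.inRange(h,(0,150,60),(5,255,255))|cv2.inRange(h,(172,150,60),(180,255,255)); m[:170]=0;m[260:]=0;m[:,:290]=0;m[:,350:]=0
ys,xs=np.nonzero(m);V=h[...,2][ys,xs]
for y in range(ys.min(),ys.max()+1,8):
    k=ys==y; print(y,xs[k].min(),xs[k].max(),V[k])
k=V>200;R=cv2.minAreaRect(np.c_[xs[k],ys[k]].astype(np.float32));W=np.array([onz(C,p,.064)[:2] for p in cv2.boxPoints(R)]);print(W,W.mean(0),R)
E
```

```text
191 318 324 [199 207 209 207 209 208 211]
199 317 325 [237 243 243 243 242 242 242 241 234]
207 316 324 [231 242 243 243 243 242 242 241 234]
215 315 323 [217 240 243 242 242 242 242 241 235]
223 315 323 [239 243 242 242 242 242 241 237 215]
231 314 322 [240 243 242 242 241 241 240 236 219]
[[ 0.52264054 -0.01819464]
 [ 0.51210926  0.02704361]
 [ 0.52020389  0.02895024]
 [ 0.53104404 -0.01624797]] [0.52149943 0.00538781] ((319.4764404296875, 214.49777221679688), (8.817245483398438, 47.641571044921875), 5.440331935882568)
```

Request:
{"fn": "carry_out", "kwargs": {
  "moves": [45, -0.3, -0.1, -2, -0.1, 45, 0, 0, -3, 0, 45, 0, 0, -3, 0, 45, 0, 0, -3, 0, 45, 0, 0, -2.5, 0, 45, 0, 0, -2, 0, 45, 0, 0, -2, 0, 45, 0, 0, -1.2, 0, 45, 0, 0, -0.8, 0, 45, 0, 0, 0, 0]
}}

```text
clock: 39.5
position: [0.5185, 0.0031, 0.0367]
ee_rot: [-0.001, 0.623, 0.782, -0.0]
contact_force: [-0.5, -0.6, 0.8]
width: 0.0383
```

```bash
python3 - <<'E'
from h import *
C,w=get("wrist","w6");C2,d=get("side","d6"); s=manip.get_state()
print(s["clock"],s["position"],2*np.arctan2(s['ee_rot'][2],s['ee_rot'][1]),s["contact_force"])
ds=cv2.resize(d[180:280,230:340],(396,360),interpolation=cv2.INTER_CUBIC)
cv2.imwrite("pics/m6.png",np.hstack([cv2.resize(w[100:460,120:520],(400,360)),ds]))
E
```

```text
39.6 [0.51951541 0.00296564 0.03800394] 1.796904320423362 [ 0.01574611 -0.18030505  0.78838388]
```

View pics/m6.png

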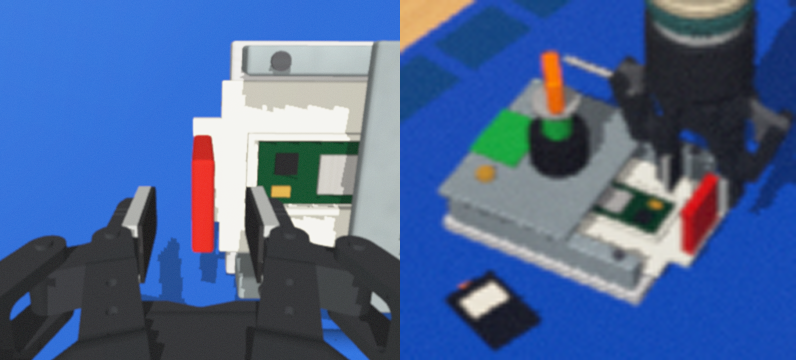

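The tab, at about (203,195) in the crop, is centred between the fingers at 145 and 262. Closing on it.

Request:
{"fn": "carry_out", "kwargs": {
  "moves": [0, 0, 0, 0, 0, 0, 0, 0, 0, 0, 0, 0, 0, 0, 0, 0, 0, 0, 0, 0, 0, 0, 0, 0, 0, 0, 0, 0, 0, 0, 0, -0.2, -0.04, 0, 0, 0, -0.2, -0.05, 0, 0, 0, -0.2, -0.04, 0, 0, 0, -0.2, -0.05, 0, 0]
}}

```text
clock: 40.6
position: [0.5122, 0.0012, 0.0383]
ee_rot: [0.001, 0.623, 0.782, 0.001]
contact_force: [1.8, 1.0, 6.2]
width: 0.0082
```

```bash
python3 f.py; python3 -c "
from h import *;s=manip.get_state();print(s['position'])"
```

```text
40.6 0.03834 [1.8 1.  6.2] [ 0.28 -0.34 -0.01] 0.0082
40.65 0.03833 [1.8 1.  6.2] [ 0.1  -0.32  0.  ] 0.0083
40.7 0.03836 [1.  1.6 6.6] [ 0.13 -0.17  0.01] 0.0084
40.75 0.03833 [1.5 0.8 6.5] [ 0.13 -0.19 -0.03] 0.0081
40.8 0.03834 [ 1.3 -0.2  8. ] [ 0.17 -0.14 -0.02] 0.0082
[0.51175915 0.00117255 0.0383412 ]
```

Request:
{"fn": "carry_out", "kwargs": {
  "moves": [0, -0.3, -0.07, 0.03, 0, 0, -0.5, -0.11, 0.02, 0, 0, -0.6, -0.13, 0, 0, 0, -0.6, -0.13, 0, 0, 0, -0.6, -0.14, 0, 0, 0, -0.6, -0.13, 0, 0, 0, -0.6, -0.13, 0, 0, 0, -0.5, -0.11, 0, 0, 0, -0.4, -0.09, 0, 0, 0, -0.2, -0.05, 0, 0]
}}

```text
clock: 41.8
position: [0.4614, -0.0102, 0.0383]
ee_rot: [0.001, 0.623, 0.782, 0.0]
contact_force: [1.8, -1.4, 5.0]
width: 0.0081
```

```bash
python3 f.py; python3 -c "
from h import *;s=manip.get_state();print(s['position'])"
```

```text
41.8 0.03834 [ 1.8 -1.4  5. ] [ 0.07 -0.38 -0.01] 0.0081
41.85 0.03834 [ 1.8 -0.2  6.1] [-0.03 -0.22 -0.04] 0.0078
41.9 0.03832 [ 0.5 -0.2  5.8] [-0.09 -0.16 -0.02] 0.0078
41.95 0.03834 [ 0.4 -0.   6.9] [-0.04 -0.23 -0.03] 0.0088
42.0 0.03831 [ 1.4 -1.   7. ] [-0.09 -0.16 -0.02] 0.0087
[ 0.4610882  -0.0102317   0.03831072]
```

Request:
{"fn": "carry_out", "kwargs": {
  "moves": [0, -0.1, -0.02, 0, 0, 0, -0.1, -0.02, 0, 0, 0, 0, 0, 0, 0, 0, 0, 0, 0, 0, 0, 0, 0, 0, 0, 0, 0, 0, 0, 0, 0, 0, 0, 0, 0, 0, 0, 0, 0, 0, 0, 0, 0, 0, 0, 0, 0, 0, 0, 0]
}}

```text
clock: 43.0
position: [0.4611, -0.0103, 0.0384]
ee_rot: [0.001, 0.623, 0.782, 0.001]
contact_force: [4.4, 2.0, 3.1]
width: 0.008
```

```bash
python3 f.py; python3 -c "
from h import *;s=manip.get_state();print(s['position'])"
```

```text
43.0 0.03836 [4.4 2.  3.1] [ 0.18 -0.8  -0.03] 0.008
43.05 0.03838 [5.2 1.4 3.7] [ 0.19 -0.87 -0.05] 0.0083
43.1 0.03837 [5.6 1.  4.1] [ 0.16 -0.89 -0.03] 0.0081
43.15 0.03836 [4.8 0.9 3.8] [ 0.13 -0.84 -0.03] 0.0082
43.2 0.03838 [5.8 1.9 3.5] [ 0.16 -0.83 -0.03] 0.0084
[ 0.46106995 -0.0102859   0.0383821 ]
```

Request:
{"fn": "carry_out", "kwargs": {
  "moves": [0, -0.1, -0.02, 0, 0, 0, -0.05, -0.01, 0, 0, 0, 0, 0, 0, 0, 0, 0.1, 0.02, 0, 0, 0, 0, 0, 0, 0, 45, 0, 0, 0, 0, 45, 0, 0, 0, 0, 45, 0, 0, 0, 0, 45, 0, 0, 0, 0, 45, 0, 0, 2, 0]
}}

```text
clock: 44.2
position: [0.4562, -0.0098, 0.056]
ee_rot: [-0.003, 0.623, 0.782, -0.002]
contact_force: [-0.1, 0.2, -0.3]
width: 0.0388
```

Request:
{"fn": "carry_out", "kwargs": {
  "moves": [45, 0, 0, 3, 0, 45, 0, 0, 3, 0, 45, 0, 0, 3, 0, 45, 0, 0, 4, 0, 45, -1, -3, 3, 0, 45, -1, -4, 0, 0, 45, -1, -4, 0, 0, 45, 0, -4, 0, 0, 45, 0, -4, 0, 0, 45, 0, 0, 0, 0]
}}

```text
clock: 45.2
position: [0.429, -0.2048, 0.2176]
ee_rot: [0.001, 0.625, 0.781, -0.001]
contact_force: [-0.0, 1.1, 0.3]
width: 0.0384
```

```bash
python3 - <<'E'
from h import *
_,a=get("scene","s7"); C2,d=get("side","d7"); C=cam("scene"); s=manip.get_state()
print(s["clock"],s["position"],s["contact_force"])
P={}
for n,CC,im,b in(("scene",C,a,(280,230,350,290)),("side",C2,d,(290,220,370,280))):
    h=cv2.cvtColor(im,cv2.COLOR_BGR2HSV); m=cv2.inRange(h,(0,150,60),(4,255,255))|cv2.inRange(h,(170,150,60),(180,255,255))
    z=np.zeros_like(m); z[b[1]:b[3],b[0]:b[2]]=m[b[1]:b[3],b[0]:b[2]]; ys,xs=np.nonzero(z); P[n]=(CC,(xs.mean(),ys.mean())); print(n,len(xs),xs.mean(),ys.mean())
A=[];b=[]
for CC,uv in P.values():
    o,dd=ray(CC,uv); dd/=np.linalg.norm(dd); M=np.eye(3)-np.outer(dd,dd);A.append(M);b.append(M@o)
x=np.linalg.lstsq(np.vstack(A),np.hstack(b),rcond=None)[0]; print(x,np.linalg.norm(x[:2]-[.52028,.00189]))
cv2.imwrite("pics/m7.png",np.hstack([cv2.resize(a[230:370,270:430],(400,350)),cv2.resize(d[180:280,230:345],(400,350))]))
E
```

```text
45.3 [ 0.42849428 -0.20044729  0.21742298] [-0.68290361  0.19360093 -0.10592398]
scene 309 315.4919093851133 257.88996763754045
side 123 332.9837398373984 246.4959349593496
[ 0.46164977 -0.01105189  0.04118128] 0.0600416175698435
```

View pics/m7.png

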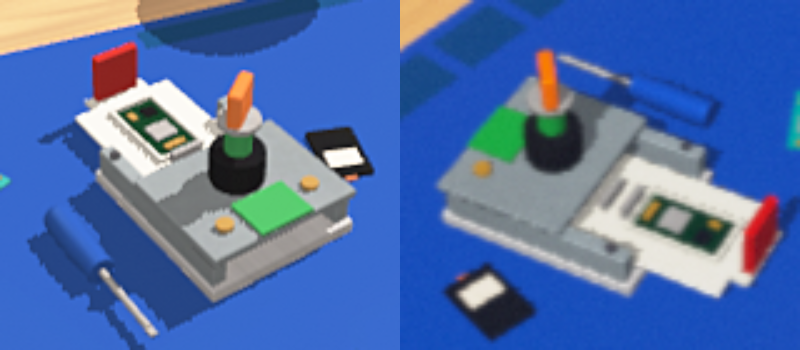

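The carrier is out, with a measured tab travel of 60.0 mm. The board lies in its pocket, the green band shows, and the driver and battery have not moved. Handing in.

```bash
python3 -c "
from rig import manip
print(manip.sign_off())"
```

```text
the job is handed in; nothing more can be done
None
```

The job is done and handed in at about 45 s of the 70 s allowed; no verdict was reported.

- **Pull:** I raised the knob in steps of 0.8 mm or less and felt the thread catch at about 21 mm. The measured pull never went above about 11.3 N at the end of any step, well under the tearing limit. It read 10–11 N just before the turns, slightly under the asked 11–14 N, but a wrist picture after the first 0.2 rad showed the knob had turned with the gripper.
- **Turn:** I turned it anticlockwise 2.2 rad in a single grip, rising with the thread. The end stop showed as a resisting torque of about 1 N m. After I let go, the screw stayed up with its green band showing.
- **Carrier:** I drew it out by the red tab until the force rose with no further movement. Triangulating the tab in the two fixed cameras gave 60.0 mm of travel.
- **Last picture:** The board lies in its pocket, the driver and battery look unmoved, and the gripper is open and clear. I did not check the other bystanders again after the start; the arm never worked near them.

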